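Set and lock the menu easel's middle leg

ROBOT

A 6-joint arm with a two-finger parallel gripper is mounted at the origin on the work surface. World frame = base frame: x ahead of the robot, y to its left, z up, the work surface at z = 0. Lengths are in m, angles in rad, forces in N, time in s.
With the tool pointing down it reaches from about 0.425 to 0.95 m from the base axis. Payload 3.5 kg.
Tool frame: the origin (TCP) lies on the centre line of the jaws, within the pads' length; the fingertips stand 14 mm ahead of it and the grasp point (between the pads) lies 5 mm behind it (ctrl.finger_overhang is the distance from the TCP to the fingertips, in m); z points along the fingers, y is the line along which they close (so a half turn about z gives the same grasp; the last joint's range is limited). The gripper opens to 85 mm and grips with 20 to 120 N. Pads are 22 mm wide; open, the fingers measure 114 mm over their backs; the gripper's body (76 mm by 85 mm) begins 54 mm behind the grasp point. The pads swing forward as they close: fully open they stand 13 mm farther back than shut.
Start: joints at [-1.476, 0.286, 1.577, -0, 1.279, -0.15], TCP at [0.164, -0.655, 0.245] pointing down, gripper open.
Joint ranges: [-2.77, 2.77], [-0.9, 2.22], [0.21, 2.48], [-1.53, 4.67], [0.24, 2.81], [-2.84, 2.84]. Speed limits (rad/s): [2.79, 2.79, 3.14, 3.14, 3.14, 3.14].

INTERFACE

Orientations are given as a unit quaternion [x, y, z, w].
In Python, from plant import ctrl gives the robot as it stands.
- The arm moves only by the tool send_rows, never from a script. Its argument "moves" is text: rows parted by semicolons, each of 7 numbers parted by spaces: the turn, a rotation vector about the tool's x, y, z in units of 360 degrees (1.0 is 360 degrees), then the shift along the tool's x, y, z in units of 20 cm (1.0 is 20 cm), then the gripper's target within -1 to 1 (fully open at 1, half-way at 0, shut at -1). A call has 1 to 12 rows; each row is the pose to reach, as a shift and turn from the pose commanded when the call began, along the tool's axes at that moment, turning the shorter way round; what a row does not reach only later rows make up. A row lasts 1/8 s, in which the tool goes at most 62.5 mm and 10.7 degrees, less where a joint would pass 70% of its speed; a pose out of reach is approached as far as the arm can. A call with a number of a shift or a turn outside -1 to 1 is refused whole. A call with a gripper value outside its range is refused whole. The fingers move at their own pace and stop on an object; "newtons" is the grip in N (left out, the last holds). Time passes only in rows, so rows that repeat a pose let the fingers close. It gives the time, the measured TCP pose, the force, the opening and the grip force at its end, in the units of the state.
- ctrl.get_state(): the state, without advancing time (a new reading comes with each control period).
- ctrl.read_camera(name): name is "scene" or "top" or "wrist"; returns a dict with "image" (400x640x3 uint8, red, green, blue), "fovy" (degrees; the focal length in pixels is half the picture's height over the tangent of half this angle, whatever the lens; pixels are square), "cx", "cy" (the principal point, pixels), "extrinsics" (4x4, takes a point from camera to world coordinates). Camera axes: x right, y up, looking along -z (the intrinsics and any distortion apply to the point x, -y, -z); pixel columns grow to the right and rows downward; lengths in m; the calibration is good to about 2 mm. A picture is of the moment at which its call begins. There is no depth.
- ctrl.sign_off(): hands the job in; it is judged then, once.
The state is a dict: "time": time; "qpos": joint angles; "dq": joint speeds; "joint_efforts": joint torques, N m; "eef_pos": TCP position; "tcp_rot": TCP orientation; "contact_force": force on the tool from outside, world axes, zero at the start; "wrist_torque": the same for the moment, N m; "opening": opening from 0.0 (shut) to 1.0 (fully open); "finger_force": force on a finger pad.
Only numpy, scipy, OpenCV 4.12 (cv2) and the standard library are available. Lean on these libraries where they do the work, as an engineer would, in place of code of your own. Each camera call takes 0.05 s, during which the arm holds its last target. There are 200 camera calls.

TASK

The tabletop menu easel lies folded on the serving counter, and a spring keeps its middle leg drawn in. With the cam lever still open, pull the middle leg out by its T-shaped foot until the rubber ring on the leg is level with the open end of the channel, pause there a moment, then press the cam lever fully shut against the leg without letting the leg slip from its mark. Finish while still holding the leg at that mark with the lever shut - do not let go - and leave the things standing around where they are.

Things in the scene. Friction and masses are not known exactly. Their poses are not given: they have to be found in the camera images.
- mouth (a point): Open end (mouth) of the easel's open-topped aluminium channel, on its centre line at the top of its walls, 42 mm above the counter. Easel fixed to the counter. Axes: y level along the channel, the way the leg slides out; x level, square to it, towards the cam lever's side; z up. The channel, 34 mm wide, runs 200 mm in -y among two wooden side legs 22 mm high; beyond it (+y) is only the leg.
- ring_top (a point): Black rubber ring round the sliding aluminium bar (14 mm wide, its top 40 mm up): the length mark. Point at its middle, 42 mm above the counter; ring 6 mm wide along the leg, 22 across, seen from above in the open channel 35 to 85 mm inside the mouth at the start. Fixed on the leg, moves with it. Leg at its mark: this point level along y with mouth. Axes as mouth.
- grip (a point): Point on the moving leg's black clamp shoe to take from above: on the centre line, 34 mm above the counter, bare counter beneath. Axes as mouth. From here (mm): fixed cheek face at x = -13, shut lever's outer face at x = +13, so 26 wide when shut; shoe from y = -45 to +13, 18 to 48 above the counter. With the lever open, the gap to straddle is x = -13 to at most +36.
- foot (a point): Middle of the black rubber T-foot at the leg's end, 30 mm above the counter, 20 mm in +y from grip; axes as mouth. A bar 84 mm wide in x, 14 in y, 12 to 48 above the counter. Its inner face (13 mm in +y from grip) sticks out 29 mm past the shoe on both sides, so that fingers straddling the shoe can pull on it. The leg slides out 120 mm at most.
- lever (a joint): Angle (rad) of the steel cam lever on the shoe: 0 shut, flat along the shoe; 0.32 to 0.45 at the start. A paddle 52 mm long, 6 thick, 20 to 48 mm above the counter, on an upright pivot at x = +10, y = -43 mm from grip; its free end, next to the T-foot, swings out to +x (20 mm at 0.4 rad). Stays where left; pushed near its free end it shuts with about 4 N.
- leg: The sliding leg (bar, shoe, T-foot) with the lever and ring riding on it. Origin on the counter, 61 mm in -y from grip; axes as mouth. A spring draws it in with 3.6 N at the start, 0.18 N more per 10 mm. It springs back in whenever let go, lever shut or not: only the hand holds it.
- dip_mid (a point): Centre, half-way up, of a bystander to be left alone: small white ceramic bowl, 48 mm across, 32 tall.
- ramekin_mid (a point): Centre, half-way up, of a bystander to be left alone: white ceramic cup, 44 mm across, 40 tall.
- tongs_mid (a point): Centre, half-way up, of a bystander to be left alone: black serving tongs lying flat, about 210 x 75 x 16 mm.
- sauce_mid (a point): Centre, half-way up, of a bystander to be left alone: amber glass sauce bottle, 56 mm across, 160 tall.
- pickles_mid (a point): Centre, half-way up, of a bystander to be left alone: green glass jar, 72 mm across, 90 tall.
- cardholder_mid (a point): Centre, half-way up, of a bystander to be left alone: small black card holder, 50 x 70 mm foot, 55 tall.

How it is judged:
By the outcome, as a careful person would: the job done as asked, in the order asked, and still so for the second after the job is handed in, while the arm keeps its last pose, push and grip.
It also fails if it takes over 37 s, if anything falls off the work surface, if the arm or the gripper's body presses on something with over 40 N, if the wrist force passes 120 N, or if a joint passes its speed limit or range.

## Working session

There is one attempt and no reset: what is moved stays moved. The work goes in short steps, Python scripts to look and compute and a tool call to move; the robot and the scene stay as the last step left them, time stands still between calls to the robot, and variables do not carry over. Pictures are saved under pics/ and viewed, at most 10 in all, crops included, and the job is handed in when it is done.

Besides the shell and the picture viewer there is one more tool, called after "Request:" as name(argument=value, ...), one argument or row to a line, values as JSON. send_rows: Moves the arm, as the interface text tells. Its arguments: {"type":"object","properties":{"moves":{"type":"string"},"newtons":{"type":"number"}},"required":["moves"]}

```bash
mkdir -p pics; cat > h.py <<'E'
import numpy as np, cv2
from plant import ctrl
from scipy.spatial.transform import Rotation as R
def snap(n,f):
    c=ctrl.read_camera(n); cv2.imwrite(f,c['image'][:,:,::-1]); np.savez(f[:-4]+'.npz',**{k:v for k,v in c.items() if k!='image'}); return c
def ray(f,u,v):
    c=np.load(f[:-4]+'.npz'); fl=200/np.tan(np.radians(float(c['fovy']))/2)
    E=c['extrinsics']; d=E[:3,:3]@np.array([(u-c['cx'])/fl,-(v-c['cy'])/fl,-1]); return E[:3,3],d
def at(f,u,v,z):
    o,d=ray(f,u,v); return o+d*(z-o[2])/d[2]
def proj(f,p):
    c=np.load(f[:-4]+'.npz'); fl=200/np.tan(np.radians(float(c['fovy']))/2)
    E=c['extrinsics']; q=E[:3,:3].T@(np.array(p)-E[:3,3]); return c['cx']+fl*q[0]/-q[2], c['cy']-fl*q[1]/-q[2]
E
python3 - <<'E'
from h import *
for n in ['top','scene','wrist']:
    c=snap(n,f'pics/{n}0.png'); print(n,c['fovy'],c['cx'],c['cy'],c['extrinsics'].round(3).tolist(),[k for k in c])
print(ctrl.get_state())
E
```

```text
top 52.73790065792632 317.799833447286 194.76380821151946 [[0.019, 0.989, -0.148, 0.366], [-1.0, 0.019, -0.002, -0.002], [0.001, 0.148, 0.989, 1.212], [0.0, 0.0, 0.0, 1.0]] ['image', 'fovy', 'cx', 'cy', 'extrinsics']
scene 54.479017611520156 311.9098681301619 202.0679382408693 [[-0.605, -0.497, 0.622, 1.37], [0.796, -0.378, 0.473, 0.646], [-0.0, 0.781, 0.624, 0.951], [0.0, 0.0, 0.0, 1.0]] ['image', 'fovy', 'cx', 'cy', 'extrinsics']
wrist 60.45935633892738 318.0263209574453 199.46743502989645 [[0.242, 0.924, 0.297, 0.239], [-0.97, 0.231, 0.072, -0.636], [-0.002, -0.305, 0.952, 0.372], [0.0, 0.0, 0.0, 1.0]] ['image', 'fovy', 'cx', 'cy', 'extrinsics']
{'time': 0.15, 'qpos': array([-1.47601050e+00,  2.87002094e-01,  1.57785503e+00, -1.52745748e-05,
        1.27857950e+00, -1.50016457e-01]), 'dq': array([-5.80299935e-04, -9.73343514e-04, -5.22601626e-03, -2.46369144e-03,
       -7.20672822e-05, -1.63647279e-04]), 'joint_efforts': array([ 1.33661233e-03, -4.06601429e+01, -2.93139875e+01, -9.59615636e-05,
        3.96170391e-03,  1.15659307e-05]), 'eef_pos': array([ 0.16356401, -0.6543814 ,  0.24423053]), 'tcp_rot': array([ 9.92517637e-01,  1.22097873e-01,  1.81490624e-05, -9.21838870e-04]), 'contact_force': array([0.04018195, 0.01605171, 0.19255455]), 'wrist_torque': array([-3.52079230e-06,  2.24797704e-02,  1.89831879e-03]), 'finger_force': 0.0, 'opening': 1.001689309443023}
```

View pics/top0.png

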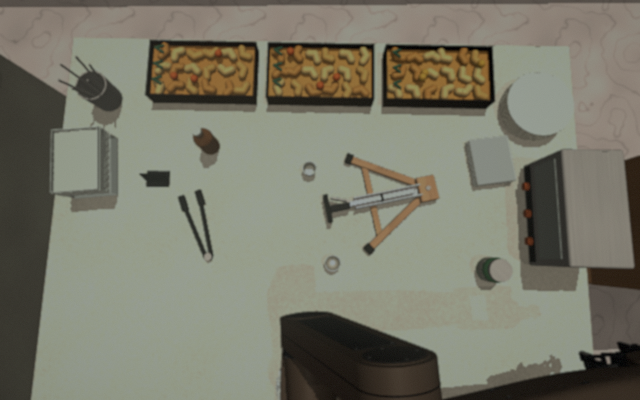

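View pics/scene0.png

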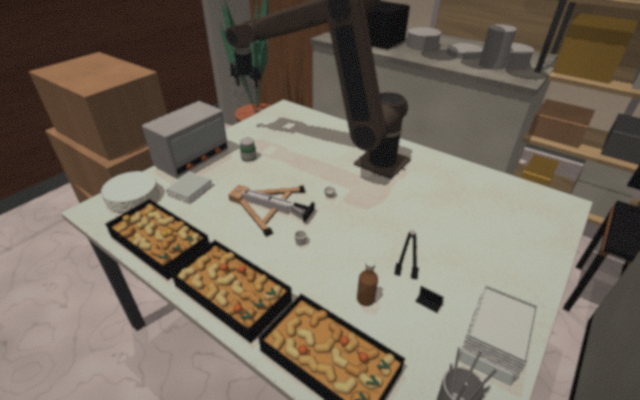

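```bash
python3 - <<'E'
import cv2
im=cv2.imread('pics/top0.png')[145:275,295:450]
cv2.imwrite('pics/c1.png',cv2.resize(im,None,fx=5,fy=4.5 and 4.5,interpolation=cv2.INTER_CUBIC) if 0 else cv2.resize(im,None,fx=4.6,fy=4.6,interpolation=cv2.INTER_CUBIC))
from h import *
for u,v,z in [(328,208,.048),(425,187,.042),(332,264,.016),(309,170,.02),(345,207,.048)]: print(at('pics/top0.png',u,v,z))
E
```

```text
[ 0.50141467 -0.0301444   0.048     ]
[ 0.56971651 -0.31452987  0.042     ]
[ 0.34076348 -0.04513383  0.016     ]
[0.61879589 0.02819624 0.02      ]
[ 0.50528333 -0.07944757  0.048     ]
```

View pics/c1.png

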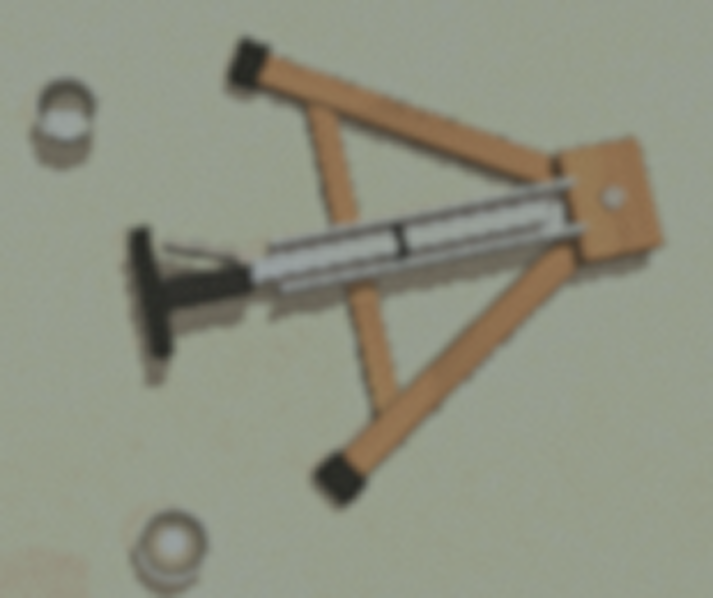

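```bash
cat >> h.py <<'E'
def tomove(p,yaw):  # target TCP pos, tool x heading (pointing down) -> row numbers from commanded≈measured
    s=ctrl.get_state(); r=R.from_quat(s['tcp_rot']); c,n=np.cos(yaw),np.sin(yaw)
    t=R.from_matrix(np.array([[c,n,0],[n,-c,0],[0,0,-1]]))
    return ((r.inv()*t).as_rotvec()/(2*np.pi)).round(4), (r.inv().apply(np.array(p)-s['eef_pos'])/.2).round(4)
E
python3 - <<'E'
from h import *
f='pics/top0.png'
P=lambda a,b,z: at(f,295+a/4.6-.4,145+b/4.6-.4,z)
m=P(276,269,.042); r=P(400,240,.042); ft=P(150,293,.048); fe=P(564,190,.042)
w1=(P(270,248,.042),P(570,180,.042)); w2=(P(283,290,.042),P(580,228,.042))
for a,b in (w1,w2,(r,m),(fe,m),(P(163,355,.048),P(138,230,.048))): d=a-b; print(d, np.degrees(np.arctan2(d[1],d[0])),np.linalg.norm(d))
print(m,r,ft,np.linalg.norm(m-ft))
yaw=np.radians(102); p=np.array([.52,-.04,.25]); print(tomove(p,yaw))
c=np.load('pics/wrist0.npz'); s=ctrl.get_state(); rr=R.from_quat(s['tcp_rot']); print(rr.inv().apply(c['extrinsics'][:3,3]-s['eef_pos']), rr.inv().apply(-c['extrinsics'][:3,2]))
E
```

```text
[-0.04763879  0.1917235   0.        ] 103.9540614535045 0.1975534193473532
[-0.04341721  0.18913841  0.        ] 102.92841387130241 0.19405769834889322
[ 0.02013582 -0.07886089  0.        ] -75.67651058649433 0.08139097625957809
[ 0.05446782 -0.18387693  0.        ] -73.49971722920766 0.19177452919731733
[-0.0790248  -0.01700557  0.        ] -167.85555863884585 0.08083383009573279
[ 0.51807711 -0.10779627  0.042     ] [ 0.53821294 -0.18665715  0.042     ] [ 0.50050748 -0.02786184  0.048     ] 0.08206220033078546
(array([-2.000e-04, -3.000e-04, -2.444e-01]), array([ 2.4736, -2.5484, -0.0235]))
[ 0.07772932  0.00042233 -0.12811929] [-3.05668011e-01 -3.44755114e-04  9.52138093e-01]
```

Request:
send_rows(
  moves="0 0 -0.1 1 -0.87 0 1;0 0 -0.1 1 -0.87 0 1;0 0 -0.1 1 -0.87 0 1;0 0 -0.1 1 -0.87 0 1;0 0 -0.1 1 -0.87 0 1",
)

```text
time: 0.78
eef_pos: [0.317, -0.4346, 0.245]
tcp_rot: [0.905, 0.425, 0.0, -0.0]
contact_force: [0.1, -0.1, -0.2]
opening: 0.999
finger_force: 0.0
```

```bash
python3 - <<'E'
from h import *
print(tomove([.525,-.137,.25],np.radians(103.5)))
E
```

```text
(array([-0.    , -0.0002, -0.1479]), array([ 1.8091, -0.1522, -0.0237]))
```

Request:
send_rows(
  moves="0 0 -0.1479 1 -0.084 -0.01 1;0 0 -0.1479 1 -0.084 -0.01 1;0 0 -0.1479 1 -0.084 -0.01 1;0 0 -0.1479 1 -0.084 -0.01 1;0 0 -0.1479 1 -0.084 -0.01 1",
)

```text
time: 1.4
eef_pos: [0.4317, -0.2729, 0.2472]
tcp_rot: [0.618, 0.786, -0.0, -0.0]
contact_force: [0.5, 0.0, 0.4]
opening: 0.998
finger_force: 0.0
```

```bash
python3 - <<'E'
from h import *
print(tomove([.525,-.137,.25],np.radians(103.5)))
E
```

```text
(array([-0.    ,  0.    ,  0.0006]), array([ 0.5495,  0.614 , -0.0142]))
```

Request:
send_rows(
  moves="0 0 0 0.54 0.614 -0.015 1;0 0 0 0.54 0.614 -0.015 1;0 0 0 0.54 0.614 -0.015 1;0 0 0 0.54 0.614 -0.015 0.6;0 0 0 0.54 0.614 -0.015 0.6;0 0 0 0.54 0.614 -0.015 0.6",
)

```text
time: 2.15
eef_pos: [0.5253, -0.1415, 0.2502]
tcp_rot: [0.621, 0.783, -0.0, -0.0]
contact_force: [0.8, -0.6, -0.5]
opening: 0.802
finger_force: 0.0
```

```bash
python3 - <<'E'
from h import *
c=snap('wrist','pics/w1.png')
cv2.imwrite('pics/w1b.png',cv2.resize(c['image'][:,100:540,::-1],None,fx=1.5,fy=1.5,interpolation=cv2.INTER_CUBIC)); print(ctrl.get_state()['eef_pos'],ctrl.get_state()['opening'])
E
```

```text
[ 0.52528868 -0.14146382  0.25022983] 0.7999156894096159
```

View pics/w1b.png

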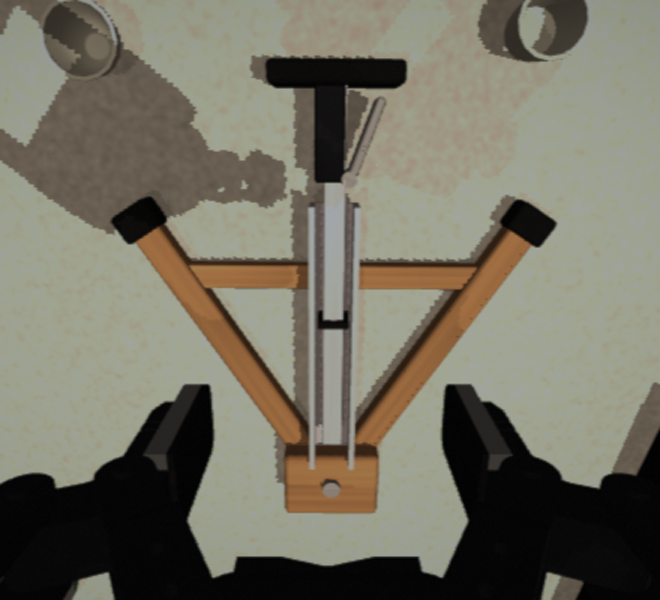

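```bash
python3 - <<'E'
from h import *
f='pics/w1.png'
P=lambda a,b,z: at(f,100+a/1.5-.17,b/1.5-.17,z)
m=P(334.5,206,.042); r=P(333,320,.042); L=P(267,86,.048); Rr=P(406,86,.048); t=P(380,99,.048); pv=P(349,181,.048)
back=P(331,470,.042); b2=P(333,440,.040)
print(m,r,L,Rr,np.linalg.norm(L-Rr)); d=m-r; print(np.linalg.norm(d),np.degrees(np.arctan2(d[1],d[0])))
d=m-b2; print(np.degrees(np.arctan2(d[1],d[0])),np.linalg.norm(m-back)); d=L-Rr; print(np.degrees(np.arctan2(d[1],d[0])))
fi=(L+Rr)/2; yaw=np.radians(103.3)
ey=np.array([np.cos(yaw),np.sin(yaw),0]); ex=np.array([ey[1],-ey[0],0])
g=fi-13*ey/1000; g[2]=.034
for n,p in dict(m=m,r=r,L=L,R=Rr,tip=t,piv=pv,back=back).items(): print(n,((p-g)@ex).round(4),((p-g)@ey).round(4))
print('grip',g)
E
```

```text
[ 0.5215302  -0.10807039  0.042     ] [ 0.53869952 -0.18484567  0.042     ] [ 0.46578416 -0.04749867  0.048     ] [ 0.54631679 -0.02873195  0.048     ] 0.0826903506212627
0.07867165330016687 102.60569468441415
103.00413496999013 0.2012753211395689
-166.8823253260559
m -0.001 -0.0586
r -0.002 -0.1373
L -0.0413 0.0131
R 0.0413 0.0129
tip 0.0261 0.0057
piv 0.008 -0.0423
back -0.0035 -0.2599
grip [ 0.50904112 -0.05076663  0.034     ]
```

```bash
cat >> h.py <<'E'
yaw=np.radians(103.1); ey=np.array([np.cos(yaw),np.sin(yaw),0]); ex=np.array([ey[1],-ey[0],0]); g0=np.array([.5090,-.0508,0])
def rel(): # tool pos relative to initial grip, mm
    s=ctrl.get_state(); p=s['eef_pos']-g0; r=R.from_quat(s['tcp_rot']).as_matrix()
    print('rel x y z',(p@ex*1e3).round(2),(p@ey*1e3).round(2),(p[2]*1e3).round(2),'yaw',np.degrees(np.arctan2(r[1,0],r[0,0])).round(2),'F x y z',(s['contact_force']@ex).round(2),(s['contact_force']@ey).round(2),s['contact_force'][2].round(2),'open',(s['opening']*85).round(1),'ff',s['finger_force'],'t',s['time'])
E
python3 - <<'E'
from h import *
rel()
for z in (.11,.031): print(tomove(g0+.004*ex-.005*ey+[0,0,z],yaw))
E
```

```text
Traceback (most recent call last):
  File "h.py", line 21, in rel
    print('rel x y z',(p@ex*1e3).round(2),(p@ey*1e3).round(2),(p[2]*1e3).round(2),'yaw',np.degrees(np.arctan2(r[1,0],r[0,0])).round(2),'F x y z',(s['contact_force']@ex).round(2),(s['contact_force']@ey).round(2),s['contact_force'][2].round(2),'open',(s['opening']*85).round(1),'ff',s['finger_force'],'t',s['time'])
                                                                                                                                                                                                                                                         ^^^^^^^^^^^^^^^^^^^^^^^
AttributeError: 'float' object has no attribute 'round'
```

```bash
sed -i "s/(s\['opening'\]\*85).round(1)/round(s['opening']*85,1)/" h.py
python3 - <<'E'
from h import *
rel()
for z in (.11,.031): print(tomove(g0+.004*ex-.005*ey+[0,0,z],yaw))
E
```

```text
rel x y z -4.68 -92.0 250.23 yaw 103.15 F x y z -0.2 0.07 -0.55 open 68.0 ff 0.0 t 2.2
(array([-0.0001,  0.    ,  0.0001]), array([0.435 , 0.044 , 0.7011]))
(array([-0.0001,  0.    ,  0.0001]), array([0.4351, 0.0441, 1.0961]))
```

Request:
send_rows(
  moves="0 0 0 0.435 0.044 0.3 0.5;0 0 0 0.435 0.044 0.3 0.5;0 0 0 0.435 0.044 0.7 0.5;0 0 0 0.435 0.044 0.7 0.5;0 0 0 0.435 0.044 0.7 0.5;0 0 0 0.435 0.044 0.7 0.5",
)

```text
time: 2.95
eef_pos: [0.5162, -0.0547, 0.1128]
tcp_rot: [0.621, 0.784, 0.001, 0.002]
contact_force: [-0.4, -0.3, 0.5]
opening: 0.751
finger_force: 0.0
```

```bash
python3 - <<'E'
from h import *
rel()
print(tomove(g0+.004*ex-.005*ey+[0,0,.031],yaw))
c=snap('wrist','pics/w2.png')
cv2.imwrite('pics/w2b.png',cv2.resize(c['image'][:,100:540,::-1],None,fx=1.5,fy=1.5,interpolation=cv2.INTER_CUBIC))
E
```

```text
rel x y z 6.12 -5.43 112.76 yaw 103.2 F x y z -0.47 -0.18 0.46 open 63.8 ff 0.0 t 2.95
(array([0.0006, 0.0003, 0.0003]), array([ 0.003 , -0.0121,  0.4088]))
```

View pics/w2b.png

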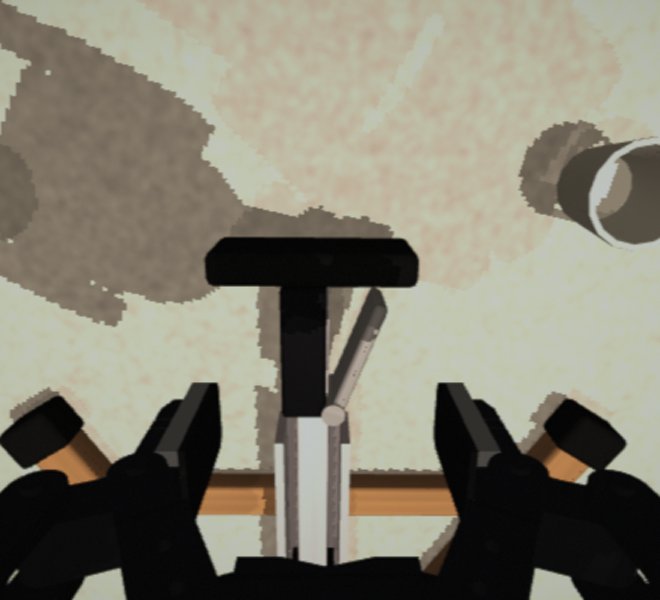

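Request:
send_rows(
  moves="0 0 0 0 0 0.15 0.5;0 0 0 0 0 0.3 0.5;0 0 0 0 0 0.395 0.5;0 0 0 0 0 0.395 0.5;0 0 0 0 0 0.395 0.5;0 0 0 0 0 0.395 0.5",
)

```text
time: 3.75
eef_pos: [0.5157, -0.0539, 0.033]
tcp_rot: [0.621, 0.784, 0.001, 0.002]
contact_force: [-0.0, 0.9, 0.6]
opening: 0.75
finger_force: 0.0
```

```bash
python3 - <<'E'
from h import *
rel()
f='pics/w2.png'
P=lambda a,b,z: at(f,100+a/1.5-.17,b/1.5-.17,z)
for p in (P(206,286,.048),P(417,286,.048),P(387,305,.048)): print((p-g0)@ex,(p-g0)@ey)
E
```

```text
rel x y z 5.84 -4.59 33.03 yaw 103.27 F x y z 0.18 0.86 0.6 open 63.7 ff 0.0 t 3.75
-0.04160824969090501 0.015773647497978018
0.04076660529534646 0.015792706916582206
0.02932881302807239 0.007961200445137715
```

Request:
send_rows(
  moves="0 0 0 0.02 -0.01 0 0.5;0 0 0 0.04 -0.01 0 0.5;0 0 0 0.06 -0.01 0 0.5;0 0 0 0.09 -0.01 0 0.5;0 0 0 0.12 -0.01 0 0.5;0 0 0 0.16 -0.01 0 0.5;0 0 0 0.2 -0.01 0 0.5;0 0 0 0.25 -0.01 0 0.5;0 0 0 0.3 -0.01 0 0.5;0 0 0 0.3 -0.01 0 0.5;0 0 0 0.3 -0.01 0 0.5",
)

```text
time: 5.12
eef_pos: [0.4992, 0.0042, 0.0316]
tcp_rot: [0.621, 0.784, 0.0, 0.001]
contact_force: [0.3, -3.9, 2.8]
opening: 0.749
finger_force: 2.1
```

```bash
python3 - <<'E'
from h import *
rel()
c=snap('wrist','pics/w3.png')
cv2.imwrite('pics/w3b.png',cv2.resize(c['image'][:,100:540,::-1],None,fx=1.5,fy=1.5,interpolation=cv2.INTER_CUBIC))
c=snap('top','pics/t3.png')
E
```

```text
rel x y z 2.9 55.82 31.59 yaw 103.27 F x y z -0.6 -3.9 2.78 open 63.7 ff 2.06785686314106 t 5.125
```

View pics/w3b.png

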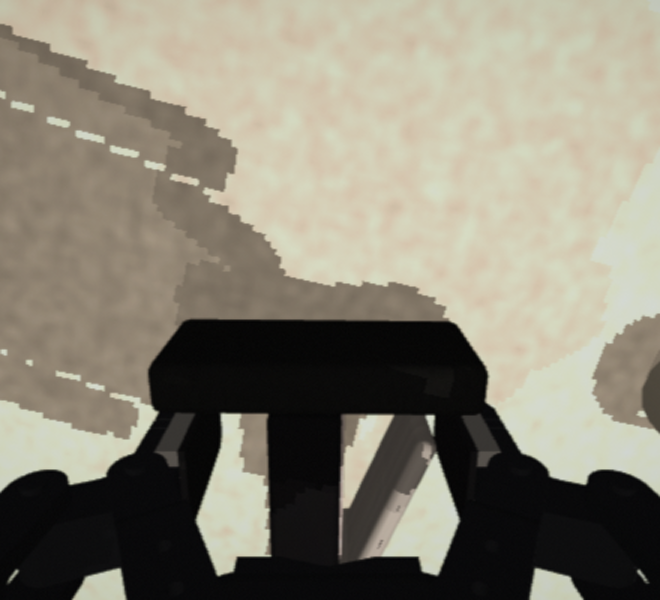

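```bash
python3 - <<'E'
from h import *
f='pics/w3.png'
P=lambda a,b,z: at(f,100+a/1.5-.17,b/1.5-.17,z)
for p in (P(150,412,.048),P(487,412,.048),P(432,450,.048)): print((p-g0)@ex,(p-g0)@ey)
im=cv2.imread('pics/t3.png')[150:250,270:390]
cv2.imwrite('pics/c3.png',cv2.resize(im,None,fx=6,fy=6,interpolation=cv2.INTER_CUBIC))
E
```

```text
-0.041275028906270377 0.06861449129533909
0.04145810997112812 0.06877549011306544
0.028649282321217003 0.05792917470883845
```

View pics/c3.png

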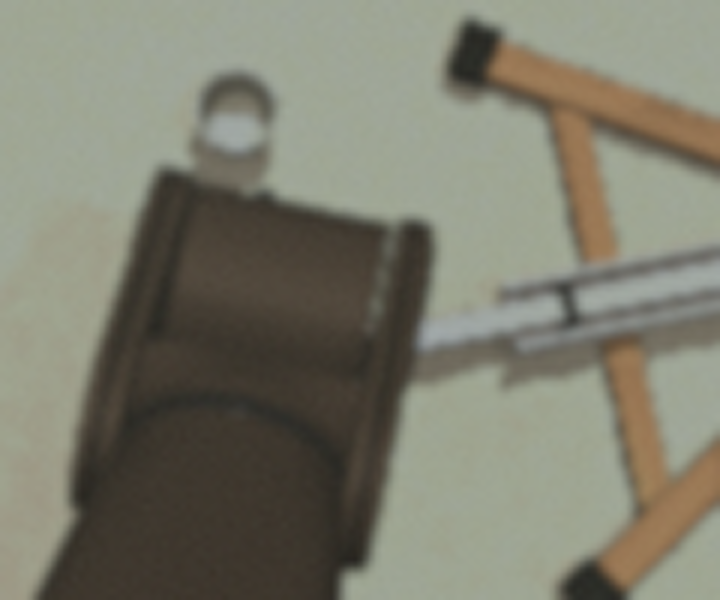

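Request:
send_rows(
  moves="0 0 0 0.03 0 0 0.5;0 0 0 0.06 0 0 0.5;0 0 0 0.09 0 0 0.5;0 0 0 0.12 0 0 0.5;0 0 0 0.12 0 0 0.5;0 0 0 0.12 0 0 0.5",
)

```text
time: 5.98
eef_pos: [0.4939, 0.0275, 0.0316]
tcp_rot: [0.621, 0.784, 0.0, 0.001]
contact_force: [2.6, -3.6, 0.9]
opening: 0.751
finger_force: 2.3
```

```bash
cat >> h.py <<'E'
def prof(f,xs,ys,z):
    im=cv2.GaussianBlur(cv2.imread(f).astype(np.float32).mean(2),(0,0),.5)
    q=np.array([[proj(f,g0+x*ex+y*ey+np.array([0,0,z])) for y in ys] for x in xs],np.float32)
    return cv2.remap(im,q[...,0],q[...,1],cv2.INTER_CUBIC).mean(0)
E
python3 - <<'E'
from h import *
rel()
c=snap('top','pics/t4.png'); c=snap('scene','pics/s4.png')
ys=np.arange(-.16,-.03,.002)
for f in ('pics/top0.png','pics/t3.png','pics/t4.png'):
    p=prof(f,[-.003,0,.003],ys,.042); print(f); print(np.c_[ys*1e3,p].round(0).astype(int).tolist())
im=cv2.imread('pics/t4.png')[165:235,300:390]
a=cv2.resize(im,None,fx=8,fy=8,interpolation=cv2.INTER_CUBIC)
cv2.imwrite('pics/c4.png',a)
E
```

```text
rel x y z 3.03 79.68 31.61 yaw 103.25 F x y z 1.72 -4.05 0.94 open 63.8 ff 2.285042256116867 t 5.975
pics/top0.png
[[-160, 145], [-158, 145], [-156, 144], [-154, 145], [-152, 147], [-150, 148], [-148, 146], [-146, 136], [-144, 120], [-142, 96], [-140, 78], [-138, 80], [-136, 101], [-134, 125], [-132, 139], [-130, 145], [-128, 146], [-126, 145], [-124, 146], [-122, 147], [-120, 147], [-118, 147], [-116, 146], [-114, 145], [-112, 145], [-110, 146], [-108, 147], [-106, 148], [-104, 148], [-102, 147], [-100, 146], [-98, 146], [-96, 147], [-94, 148], [-92, 149], [-90, 149], [-88, 149], [-86, 147], [-84, 146], [-82, 147], [-80, 148], [-78, 149], [-76, 150], [-74, 150], [-72, 149], [-70, 148], [-68, 148], [-66, 149], [-64, 150], [-62, 151], [-60, 150], [-58, 150], [-56, 149], [-54, 150], [-52, 151], [-50, 153], [-48, 152], [-46, 146], [-44, 130], [-42, 111], [-40, 88], [-38, 69], [-36, 59], [-34, 53], [-32, 52]]
pics/t3.png
[[-160, 155], [-158, 154], [-156, 154], [-154, 155], [-152, 156], [-150, 157], [-148, 157], [-146, 155], [-144, 154], [-142, 153], [-140, 154], [-138, 155], [-136, 157],
[... 761 characters left out ...]
44, 155], [-142, 154], [-140, 154], [-138, 156], [-136, 157], [-134, 157], [-132, 157], [-130, 155], [-128, 154], [-126, 154], [-124, 155], [-122, 156], [-120, 156], [-118, 156], [-116, 155], [-114, 154], [-112, 154], [-110, 154], [-108, 155], [-106, 156], [-104, 156], [-102, 156], [-100, 155], [-98, 154], [-96, 154], [-94, 155], [-92, 156], [-90, 156], [-88, 156], [-86, 155], [-84, 154], [-82, 154], [-80, 155], [-78, 157], [-76, 158], [-74, 157], [-72, 153], [-70, 142], [-68, 122], [-66, 98], [-64, 83], [-62, 89], [-60, 112], [-58, 134], [-56, 150], [-54, 156], [-52, 159], [-50, 160], [-48, 160], [-46, 161], [-44, 161], [-42, 160], [-40, 159], [-38, 158], [-36, 159], [-34, 161], [-32, 161]]
```

View pics/c4.png

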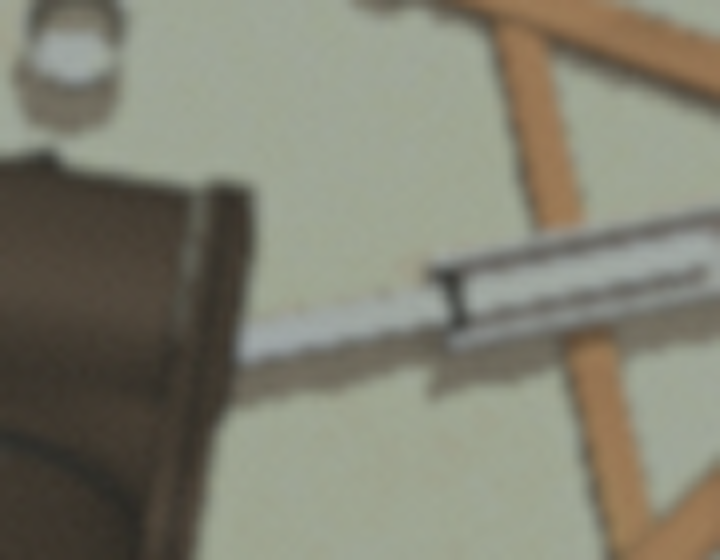

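```bash
python3 - <<'E'
from h import *
ys=np.arange(-.145,-.125,.001); p=prof('pics/w1.png',[-.005,-.002,.001],ys,.042); w=np.clip(130-p,0,None); print('wrist ring',(w*ys).sum()/w.sum()*1e3,p.min(),p.max())
ys=np.arange(-.072,-.046,.001)
for f,n in (('pics/w1.png','w'),('pics/top0.png','t'),('pics/t4.png','t4')):
  for x in (-.018,-.017,-.016,-.015,.014,.015,.016,.017): print(n,x,prof(f,[x],ys,.042).round(0).astype(int).tolist())
E
```

```text
wrist ring -140.42788396426346 11.062866 160.84741
w -0.018 [132, 131, 130, 130, 128, 129, 130, 130, 131, 134, 137, 137, 128, 100, 80, 82, 88, 92, 92, 92, 92, 97, 98, 94, 93, 94]
w -0.017 [156, 157, 157, 156, 156, 156, 155, 156, 156, 158, 161, 161, 148, 105, 67, 66, 78, 89, 91, 90, 90, 92, 92, 92, 92, 93]
w -0.016 [163, 163, 163, 163, 163, 163, 163, 163, 163, 163, 164, 163, 150, 103, 58, 54, 69, 86, 90, 88, 88, 91, 92, 92, 93, 94]
w -0.015 [153, 153, 152, 152, 153, 153, 154, 156, 155, 154, 154, 154, 143, 100, 59, 53, 67, 83, 87, 84, 83, 88, 92, 93, 93, 94]
w 0.014 [164, 164, 163, 163, 163, 163, 163, 163, 163, 164, 164, 163, 140, 90, 64, 78, 119, 147, 150, 149, 148, 148, 150, 154, 157, 157]
w 0.015 [162, 162, 162, 161, 161, 161, 162, 162, 162, 163, 164, 162, 142, 105, 99, 119, 138, 149, 150, 150, 149, 148, 149, 151, 154, 155]
w 0.016 [156, 156, 155, 154, 153, 154, 155, 156, 156, 157, 157, 156, 146, 131, 136, 146, 149, 150, 150, 150, 150, 149, 149, 148, 149, 150]
w 0.017 [149, 149, 148, 147, 146, 148, 150, 150, 151, 151, 152, 151, 150, 149, 151, 152, 151, 150, 150, 150, 150, 150, 149, 
[... 1465 characters left out ...]
92, 94, 95]
t4 -0.015 [128, 128, 128, 127, 124, 122, 120, 116, 113, 112, 109, 107, 105, 101, 98, 95, 92, 90, 90, 89, 89, 90, 91, 91, 93, 94]
t4 0.014 [146, 146, 146, 146, 147, 146, 147, 148, 150, 150, 149, 147, 145, 143, 141, 140, 140, 141, 143, 146, 148, 149, 151, 151, 152, 152]
t4 0.015 [152, 152, 152, 151, 151, 150, 151, 152, 153, 154, 154, 152, 150, 149, 147, 146, 146, 146, 147, 148, 149, 150, 151, 151, 152, 152]
t4 0.016 [153, 154, 154, 155, 155, 154, 155, 156, 157, 156, 156, 154, 153, 151, 150, 149, 149, 149, 150, 150, 151, 152, 152, 152, 152, 153]
t4 0.017 [154, 154, 154, 155, 155, 156, 157, 158, 159, 159, 158, 157, 155, 153, 152, 151, 150, 151, 151, 152, 152, 153, 153, 153, 153, 154]
```

```bash
python3 - <<'E'
from h import *
ys=np.arange(-.152,-.122,.001)
print((ys*1e3).round(0).astype(int).tolist())
for x in (-.010,-.008,-.005,-.002,.001,.004,.007,.009): print(x,prof('pics/w1.png',[x],ys,.042).round(0).astype(int).tolist())
E
```

```text
[-152, -151, -150, -149, -148, -147, -146, -145, -144, -143, -142, -141, -140, -139, -138, -137, -136, -135, -134, -133, -132, -131, -130, -129, -128, -127, -126, -125, -124, -123]
-0.01 [87, 90, 94, 94, 91, 86, 84, 80, 58, 30, 15, 13, 12, 9, 8, 9, 12, 13, 13, 14, 14, 24, 52, 82, 90, 86, 80, 80, 82, 83]
-0.008 [141, 139, 136, 136, 136, 135, 134, 126, 86, 40, 17, 12, 11, 12, 30, 73, 108, 119, 121, 121, 119, 120, 123, 129, 130, 128, 127, 127, 129, 128]
-0.005 [160, 161, 161, 161, 160, 161, 160, 151, 104, 48, 18, 12, 11, 12, 30, 82, 144, 160, 162, 162, 162, 162, 162, 162, 162, 162, 163, 162, 162, 163]
-0.002 [158, 158, 158, 158, 158, 158, 157, 149, 103, 47, 18, 12, 11, 17, 50, 114, 150, 158, 159, 159, 159, 159, 159, 160, 160, 160, 160, 160, 160, 160]
0.001 [159, 159, 159, 159, 159, 159, 158, 150, 103, 47, 18, 12, 11, 13, 38, 93, 143, 157, 159, 160, 160, 160, 160, 160, 160, 160, 160, 160, 160, 161]
0.004 [157, 157, 156, 156, 156, 155, 153, 144, 100, 46, 18, 12, 12, 12, 28, 77, 135, 148, 150, 150, 151, 151, 152, 153, 154, 153, 153, 153, 153, 153]
0.007 [84, 83, 83, 82, 81, 82, 84, 77, 54, 27, 14, 12, 12, 9, 5, 7, 9, 8, 9, 10, 13, 24, 53, 78, 81, 81, 82, 83, 83, 83]
0.009 [87, 86, 86, 85, 83, 82, 86, 84, 70, 51, 40, 38, 39, 41, 43, 49, 52, 52, 54, 50, 50, 55, 65, 76, 77, 77, 80, 89, 91, 91]
```

Request:
send_rows(
  moves="0 0 0 0.014 0 0 0.5;0 0 0 0.028 0 0 0.5;0 0 0 0.028 0 0 0.5;0 0 0 0.028 0 0 0.5;0 0 0 0.028 0 0 0.5;0 0 0 0.028 0 0 0.5",
)

```text
time: 6.82
eef_pos: [0.4926, 0.033, 0.0316]
tcp_rot: [0.621, 0.784, 0.0, 0.001]
contact_force: [3.7, -4.9, 0.3]
opening: 0.749
finger_force: 2.3
```

```bash
cat >> h.py <<'E'
def mark(f):
    rel(); snap('top',f); ys=np.arange(-.09,-.03,.0005); p=prof(f,[-.003,0,.003],ys,.042); w=np.clip(140-p,0,None); print('ring top',(w*ys).sum()/w.sum()*1e3)
E
python3 - <<'E'
from h import *
mark('pics/t5.png')
f='pics/t4.png'; ys=np.arange(-.09,-.03,.0005); p=prof(f,[-.003,0,.003],ys,.042); w=np.clip(140-p,0,None); print('t4',(w*ys).sum()/w.sum()*1e3)
E
```

```text
rel x y z 3.05 85.3 31.6 yaw 103.24 F x y z 2.52 -5.65 0.3 open 63.6 ff 2.331908494234085 t 6.825
ring top -57.9364448674132
t4 -63.583893095751826
```

Request:
send_rows(
  moves="0 0 0 0 0 0 0.5;0 0 0 0 0 0 0.5;0 0 0 0 0 0 0.5;0 0 0 0 0 0 0.5;0 0 0 0 -0.004 0 0.4;0 0 0 0 -0.008 0 0.3;0 0 0 0 -0.012 0 0.2;0 0 0 0 -0.015 0 0.1;0 0 0 0 -0.015 0 0;0 0 0 0 -0.015 0 -0.1;0 0 0 0 -0.015 0 -0.2",
  newtons=40,
)

```text
time: 8.25
eef_pos: [0.4945, 0.0318, 0.0348]
tcp_rot: [0.621, 0.784, 0.004, 0.005]
contact_force: [8.1, -4.3, 7.4]
opening: 0.402
finger_force: 8.6
```

```bash
python3 - <<'E'
from h import *
mark('pics/t6.png')
E
```

```text
rel x y z 4.64 83.74 34.8 yaw 103.2 F x y z 6.89 -6.04 7.43 open 34.2 ff 8.561942372471094 t 8.25
ring top -59.59756469355815
```

Request:
send_rows(
  moves="0 0 0 0.008 -0.005 0 -0.22;0 0 0 0.008 -0.01 0 -0.28;0 0 0 0.008 -0.01 0 -0.34",
)

```text
time: 8.68
eef_pos: [0.4913, 0.0329, 0.0347]
tcp_rot: [0.621, 0.784, 0.003, 0.004]
contact_force: [4.9, -4.0, 9.4]
opening: 0.333
finger_force: 8.2
```

```bash
python3 - <<'E'
from h import *
mark('pics/t7.png')
E
```

```text
rel x y z 1.71 85.51 34.71 yaw 103.23 F x y z 3.88 -5.02 9.43 open 28.3 ff 8.234107353491709 t 8.675
ring top -57.983597575518694
```

Back on the mark, lever almost shut (28.3 mm). Press it shut.

Request:
send_rows(
  moves="0 0 0 0 -0.003 0 -0.38;0 0 0 0 -0.005 0 -0.42;0 0 0 0 -0.005 0 -0.5;0 0 0 0 -0.005 0 -0.7;0 0 0 0 -0.005 0 -0.7",
  newtons=50,
)

```text
time: 9.35
eef_pos: [0.4895, 0.0325, 0.0349]
tcp_rot: [0.621, 0.784, 0.002, 0.003]
contact_force: [1.5, -4.1, 13.3]
opening: 0.281
finger_force: 50.8
```

```bash
python3 - <<'E'
from h import *
mark('pics/t8.png')
c=snap('wrist','pics/w8.png')
cv2.imwrite('pics/w8b.png',cv2.resize(c['image'][180:,150:490,::-1],None,fx=2,fy=2,interpolation=cv2.INTER_CUBIC))
E
```

```text
rel x y z -0.12 85.54 34.88 yaw 103.29 F x y z 0.49 -4.35 13.32 open 23.9 ff 50.80984130501747 t 9.35
ring top -57.96393502531173
```

View pics/w8b.png

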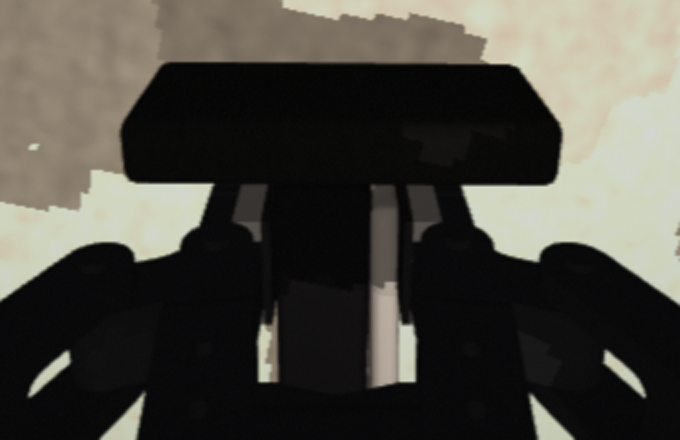

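Request:
send_rows(
  moves="0 0 0 0 0 0 -0.7;0 0 0 0 0 0 -0.7;0 0 0 0 0 0 -0.7;0 0 0 0 0 0 -0.7;0 0 0 0 0 0 -0.7;0 0 0 0 0 0 -0.7",
)

```text
time: 10.2
eef_pos: [0.4895, 0.0325, 0.0349]
tcp_rot: [0.62, 0.784, 0.002, 0.003]
contact_force: [1.3, -5.0, 13.5]
opening: 0.278
finger_force: 50.8
```

```bash
python3 - <<'E'
from h import *
mark('pics/t9.png')
s=ctrl.get_state()
ys=np.arange(-.09,-.03,.0005); p=prof('pics/t9.png',[-.003,0,.003],ys,.042); w=np.clip(140-p,0,None); r=(w*ys).sum()/w.sum()*1e3
if abs(r+58)<.8 and s['finger_force']>40: print('signed',ctrl.sign_off())
E
```

```text
rel x y z -0.1 85.54 34.9 yaw 103.29 F x y z 0.17 -5.17 13.47 open 23.6 ff 50.81218421459198 t 10.2
ring top -57.950704717260166
the job is handed in; nothing more can be done
signed None
```

I signed off at 10.2 s with the leg still held at its mark (ring level with the mouth to about 1 mm by the overhead camera) and the lever shut under a 50 N grip; while the lever was closing the leg slipped in about 1.6 mm, and I pulled it back before the final press.

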